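Raise the shoe-last jack by its drop pawl

TASK

Take the last jack's carriage by its lifting bar and raise it until the drop pawl has passed the middle one of the three rungs and swung back, then lower it slowly until the pawl is seated on that middle rung. Then press the bar down gently, with about a kilogram's push (10 N), to prove that it is locked, and let go, leaving it hanging there. Do not let the carriage drop, do not ram the pawl onto the rung, and leave the tin, hammer and brush alone.

Things in the scene. Friction and masses are not known exactly. Their poses are not given: they have to be found in the camera images.
- jack: Jack that holds a shoe last, fixed to the bench. Green foot plate 200 x 170 x 12 mm, two upright 18 mm steel posts at x = 0, y = +-45 mm, green head 126 mm wide and 36 mm deep, 315 mm high in all; three level rungs between the posts. Origin: centre of the foot's underside, on the bench; z is up. The lifting bar is on its -x side, the last on its +x side (to x = 215 mm).
- mid_rung (a point): Nominal centre of the middle rung, 155 mm above the bench between the posts (a mark fixed to the jack, not to the rungs). The rungs are 12 mm round steel bars along y, 50 mm apart (nominally 105, 155, 205 mm high). Their rack hangs on rubber buffers: all three together stand up to 12 mm above or below nominal, and give about 1 mm for each 12 N of load.
- carriage (a joint): Height of the green carriage on the posts, m: 0 at the bottom stop where it starts, up to 0.17. It slides freely and falls by its weight (about 0.73 kg, give or take a fifth). Seated on the lower, middle, top rung it reads 0.04, 0.09, 0.14 (+-0.012, less about 0.001 of give). The pawl passes a rung about 19 mm above that seat: raise to about 0.123-0.14. Past 0.147 it may catch on the top rung for good.
- grip_bar (a point): Centre of the carriage's lifting bar: level round steel bar, 16 mm thick, along the jack's y, 92 mm free between two side arms (8 mm wide, 18 mm high) that run back to the posts. 150 mm from the posts' plane, 85 mm above the bench with the carriage down; free above and beneath. Axes as the jack's. Pinch it from above, fingers closing along the jack's x.
- pawl: Dark steel lever on the carriage, 30 mm wide, 8 mm thick. Origin: its hinge, 35 mm to the -x side of the posts, 75 mm above the bench with the carriage down. Its nose reaches 38 mm to +x, over the rungs; a counterweight at -x holds it level (z upright) on a stop. A rising carriage lets a rung push the nose down 50 degrees; once past it swings level in 0.5 s. Lowered, the nose rests on the rung.
- tin_mid (a point): Bystander: round steel tin with a lid, 68 mm across, 62 mm high; its centre.
- hammer_grip (a point): Bystander: hammer lying on the bench, 240 mm long; the middle of its handle.
- brush_mid (a point): Bystander: wooden shoe brush lying on its bristles, 150 x 48 x 42 mm; its centre.

How it is judged (in metres and radians):
On the way, in this order (a step that is already met when the one before it is completed fails the run):
1. the carriage is raised past the middle rung (0.088 to 0.15) and the pawl has swung back level and unloaded (value of joint carriage between 0.088 and 0.15 m and angle between pawl's own z axis and vertical below 0.1 rad and contact force between pawl and anything else below 0.5 N), for 0.1 s.
2. the pawl is seated level on the middle rung and the carriage is pressed down on it: the pawl carries more than 12 N (value of joint carriage between 0.072 and 0.105 m and angle between pawl's own z axis and vertical below 0.15 rad and contact force between pawl and anything else above 12 N), for 0.2 s.
At the end, for the whole second after the job is handed in: The carriage hangs at rest, let go, on the middle rung: its height reads 0.072 to 0.105, the pawl is level (within 0.1 rad) and carries the weight (over 3 N) (value of joint carriage between 0.072 and 0.105 m and angle between pawl's own z axis and vertical below 0.1 rad and contact force between pawl and anything else above 3 N and velocity of joint carriage between -0.01 and 0.01 m/s); the robot touches nothing.
It fails at once if the carriage drops or is driven down faster than 0.25 m/s (velocity of joint carriage below -0.25 m/s).
It fails at once if the pawl is loaded with more than 26 N (contact force between pawl and anything else above 26 N).
It fails at once if the tin, hammer or brush is moved by more than 30 mm (distance of any of tin_mid, hammer_grip, brush_mid from where it was at the start of the episode above 0.03 m).
It also fails if it takes over 48 s, if anything falls off the work surface, if the arm or the gripper's body presses on something with over 40 N, if the wrist force passes 120 N, or if a joint passes its speed limit or range.

ROBOT

A 6-joint arm with a two-finger parallel gripper is mounted at the origin on the work surface. World frame = base frame: x ahead of the robot, y to its left, z up, the work surface at z = 0. Lengths are in m, angles in degrees, forces in N, time in s.
With the tool pointing down it reaches from about 0.325 to 0.85 m from the base axis. Payload 15.5 kg.
Tool frame: the origin (TCP) lies midway between the tips of the shut fingers; the grasp point (between the pads) lies 19 mm behind it; z points along the fingers, y is the line along which they close (so a half turn about z gives the same grasp; the last joint's range is limited). The gripper opens to 91 mm and grips with 3 to 60 N. Pads are 32 mm wide; open, the fingers measure 118 mm over their backs; the gripper's body (76 mm by 178 mm) begins 60 mm behind the grasp point.
Start: joints at [68.211, 28.281, 77.091, -0, 74.628, -5.472], TCP at [0.176, 0.6, 0.214] pointing down, gripper open.
Joint ranges: [-166.48, 166.48], [-47.26, 123.95], [12.59, 153.08], [-70.14, 250.14], [6.76, 159.57], [-176.63, 176.63]. Speed limits (degrees/s): [108.29, 108.29, 147.25, 172.46, 172.46, 172.46].

INTERFACE

Orientations are given as a 3x3 rotation matrix whose columns are the frame's x, y, z axes.
In Python, from bench import ctrl gives the robot as it stands. The module is installed in compiled form; this text tells all that it offers. Calls block until the motion is done:
- ctrl.goto(position, orientation): joint-space move of the TCP to a pose.
- ctrl.move_l(position, vel=0.15, ori=None, contact_N=None): straight line of the TCP; ori=None keeps the orientation; vel is the mean speed in m/s. With contact_N (N) it stops when the force on the tool has changed by that much, and returns True; else False.
- ctrl.movej(angles): joint-space move.
- ctrl.command_gripper(opening): opening from 0.0 (shut) to 1.0 (fully open); the grip force is fixed at half the most; returns when the fingers have stopped.
- ctrl.sleep(seconds).
- ctrl.ik(position, orientation): joint angles nearest the present ones, or None.
- ctrl.read_camera(name): name is "scene" or "side" or "wrist"; returns the picture (384x512x3 uint8, blue, green, red); there is no depth.
- ctrl.camera_params(name): a dict with "fx", "fy", "cx", "cy" (pixels), "pose" (4x4, takes a point from camera to world coordinates); the wrist camera has in their place "T_tool_cam" (4x4, takes a point from camera to tool coordinates, whose origin is the TCP and whose axes are the flange's). Camera axes: x right, y up, looking along -z (the intrinsics and any distortion apply to the point x, -y, -z); pixel columns grow to the right and rows downward; lengths in m; the calibration is good to about 2 mm. A picture is of the moment at which its call begins: read the wrist's pose just before it. camera_params takes no time and is no camera call.
A pose or a line that the arm cannot do raises ctrl.MotionError and nothing moves.
- ctrl.sign_off(): hands the job in; it is judged then, once.
Readings, each from a call of its own:
- ctrl.current_t(): time.
- ctrl.current_q(): joint angles.
- ctrl.current_dq(): joint speeds.
- ctrl.current_effort(): joint torques, N m.
- ctrl.current_tool_pos(): TCP position.
- ctrl.current_eef_rot(): TCP orientation.
- ctrl.current_contact_force(): force on the tool from outside, world axes, zero at the start.
- ctrl.current_wrist_torque(): the same for the moment, N m.
- ctrl.current_grip_width(): opening from 0.0 (shut) to 1.0 (fully open).
- ctrl.current_grasp_force(): force on a finger pad.
Only numpy, scipy, OpenCV 4.12 (cv2) and the standard library are available. Lean on these libraries where they do the work, as an engineer would, in place of code of your own. Each camera call takes 0.05 s, during which the arm holds its last target. There are 200 camera calls.

## Working session

There is one attempt and no reset: what is moved stays moved. The work goes in short steps, each a Python script; the robot and the scene stay as the last script left them, time stands still between calls to the robot, and variables do not carry over. Pictures are saved under pics/ and viewed, at most 10 in all, crops included, and the job is handed in when it is done.

```bash
mkdir -p pics; python3 - <<'E'
from bench import ctrl
import cv2,numpy as np
np.set_printoptions(precision=4,suppress=True)
for n in("scene","side"):
    cv2.imwrite(f"pics/{n}0.png",cv2.resize(ctrl.read_camera(n),(800,600),interpolation=cv2.INTER_CUBIC)); print(n,ctrl.camera_params(n))
print(ctrl.camera_params("wrist"),ctrl.current_t(),ctrl.current_eef_rot())
E
```

```text
scene {'fx': 403.62188273361363, 'fy': 403.62188273361363, 'cx': 252.2365381757316, 'cy': 189.37580308439212, 'pose': array([[-0.3123, -0.5884,  0.7458,  1.3766],
       [ 0.9498, -0.1794,  0.2562,  0.3065],
       [-0.0169,  0.7884,  0.6149,  0.8312],
       [ 0.    ,  0.    ,  0.    ,  1.    ]])}
side {'fx': 404.12784325151324, 'fy': 404.12784325151324, 'cx': 252.9698566489207, 'cy': 188.8376496912301, 'pose': array([[ 0.979 ,  0.1294, -0.1573,  0.3377],
       [-0.2033,  0.6695, -0.7144, -0.7675],
       [ 0.0129,  0.7314,  0.6818,  0.8465],
       [ 0.    ,  0.    ,  0.    ,  1.    ]])}
{'fx': 275.42810708484166, 'fy': 275.42810708484166, 'cx': 255.1998781990363, 'cy': 189.0034700543743, 'T_tool_cam': array([[-0.0002,  0.9654,  0.2607,  0.0735],
       [ 1.    ,  0.0001,  0.0003, -0.0001],
       [ 0.0003,  0.2607, -0.9654, -0.1711],
       [ 0.    ,  0.    ,  0.    ,  1.    ]])} 0.1 [[-0.9597  0.281  -0.0004]
 [ 0.281   0.9597 -0.001 ]
 [ 0.0001 -0.0011 -1.    ]]
```

View pics/scene0.png

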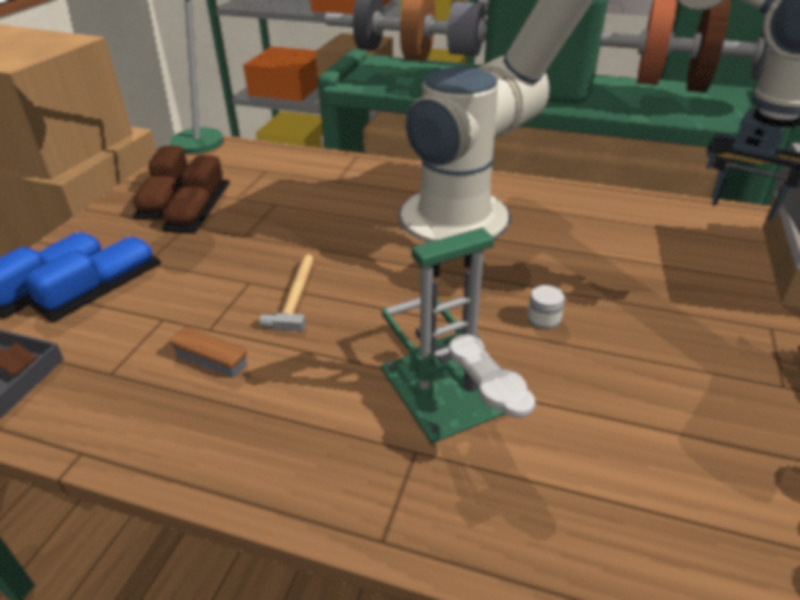

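View pics/side0.png

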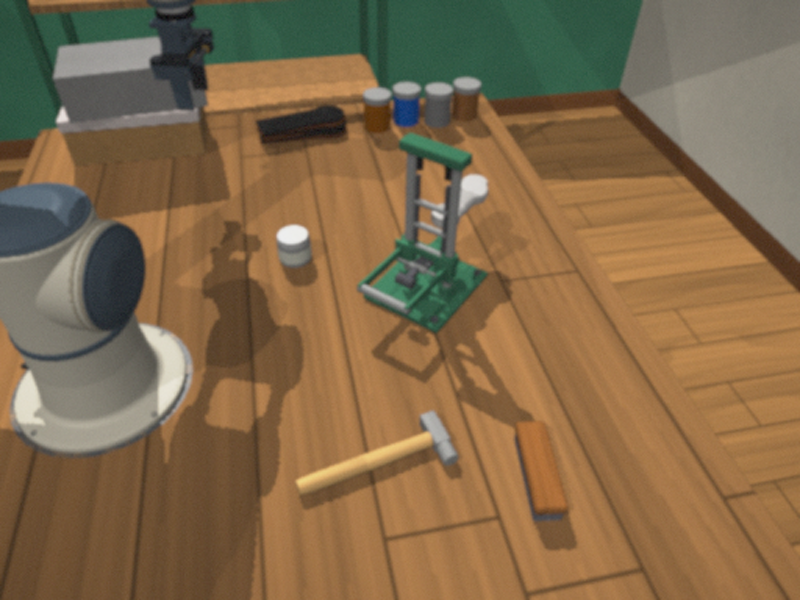

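The side view shows the jack's head at about (435,150), the lifting bar from (362,290) to (407,305) and the tin at (294,245). The hammer and brush are well below it. I'll enlarge the jack in both views.

```bash
python3 - <<'E'
from bench import ctrl
import cv2,numpy as np
a=ctrl.read_camera("scene")[140:290,235:355]; b=ctrl.read_camera("side")[80:215,215:325]
cv2.imwrite("pics/c1.png",cv2.resize(a,None,fx=4,fy=4,interpolation=cv2.INTER_CUBIC))
cv2.imwrite("pics/c2.png",cv2.resize(b,None,fx=4,fy=4,interpolation=cv2.INTER_CUBIC))
E
```

```text
(no output)
```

View pics/c1.png

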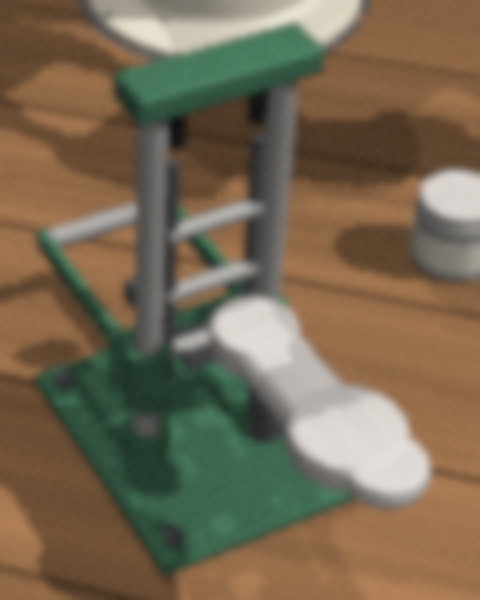

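View pics/c2.png

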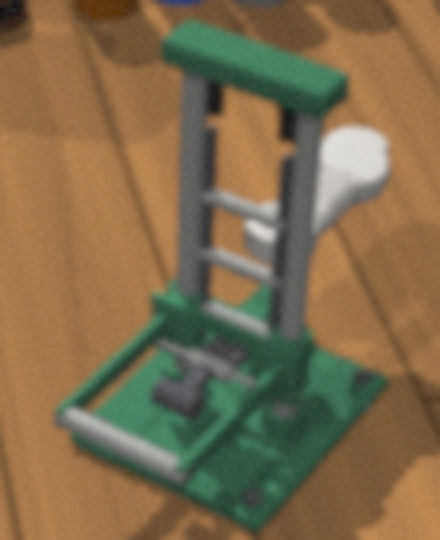

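```bash
cat >fit.py <<'E'
from bench import ctrl
import numpy as np
from scipy.optimize import least_squares
S={"side":((215,80),[(-18,63,315,165,45),(18,63,315,195,22),(18,-63,315,347,73),(-18,-63,315,310,97),(-150,46,85,65,415),(-150,-46,85,185,467),(100,-85,12,385,378),(-100,-85,12,262,523),(-100,85,12,72,440)]),
"scene":((235,140),[(18,-63,315,145,105),(-18,-63,315,118,75),(18,63,315,325,50),(-18,63,315,297,25),(-150,-46,85,50,238),(-100,-85,12,38,380),(100,-85,12,172,560)])}
def proj(n,P):
    c=ctrl.camera_params(n);T=c["pose"];q=(P-T[:3,3])@T[:3,:3]
    return np.c_[c["cx"]-c["fx"]*q[:,0]/q[:,2],c["cy"]+c["fy"]*q[:,1]/q[:,2]]
def J(p,L):
    a=p[2];R=np.array([[np.cos(a),-np.sin(a),0],[np.sin(a),np.cos(a),0],[0,0,1]])
    return L@R.T+[p[0],p[1],0]
def res(p,off=True):
    o=[]
    for n,(c,l) in S.items():
        l=np.array(l,float);o.append(proj(n,J(p,l[:,:3]/1000))-(np.array(c)+(l[:,3:]+.5)/4-.5))
    return np.vstack(o).ravel()
s=least_squares(res,[.6,0.1,.3],loss="soft_l1")
np.set_printoptions(precision=3,suppress=True)
print(s.x,np.degrees(s.x[2]));print(res(s.x).reshape(-1,2).round(1).tolist())
b=J(s.x,np.array([[-.15,0,.085]]))[0];print(b)
a=s.x[2];jx=np.array([np.cos(a),np.sin(a),0])
for sg in(1,-1):
    y=sg*jx;z=np.array([0,0,-1.]);R=np.c_[np.cross(y,z),y,z]
    for h in(.06,-.019,.11):print(sg,h,ctrl.ik(b+[0,0,h],R))
E
python3 fit.py
```

```text
[0.598 0.135 0.785] 44.99083944043674
[[-2.0, -2.2], [-2.1, -2.0], [1.4, -1.0], [3.9, -0.9], [1.1, 0.5], [-1.2, 0.3], [1.0, -1.6], [-0.2, -0.2], [-1.0, -2.0], [-0.5, -0.4], [-1.2, -0.7], [1.4, -1.0], [0.0, -1.8], [-0.3, 1.1], [-1.2, -1.3], [-0.6, 2.5]]
[0.492 0.029 0.085]
1 0.06 [ -3.574  22.88  100.24   -0.     56.88  -48.565]
1 -0.019 [ -3.574  30.105 104.608  -0.     45.286 -48.565]
1 0.11 [ -3.574  19.022  96.719  -0.     64.259 -48.565]
-1 0.06 [ -3.574  22.88  100.24   -0.     56.88  131.435]
-1 -0.019 [ -3.574  30.105 104.608  -0.     45.286 131.435]
-1 0.11 [ -3.574  19.022  96.719  -0.     64.259 131.435]
```

The fit puts the yaw at 45° and the bar centre at about (0.492, 0.029, 0.085), with residuals of about 1–2 px. I'll retract the arm, swing clear of the jack, and refine that with the wrist camera above the bar.

```bash
cat >h.py <<'E'
from bench import ctrl
import numpy as np
c=np.sqrt(.5); y=np.array([c,c,0]);z=np.array([0,0,-1.]);R=np.c_[np.cross(y,z),y,z]
B=np.array([.492,.029,.085])
E
python3 - <<'E'
from h import *
import cv2
ctrl.goto([.13,.38,.26],ctrl.current_eef_rot())
ctrl.goto([.39,-.02,.26],R)
ctrl.move_l(B+[0,0,.085])
ctrl.sleep(.3)
print(ctrl.current_tool_pos(),ctrl.current_t(),ctrl.current_contact_force())
print(ctrl.current_eef_rot())
im=ctrl.read_camera("wrist")
cv2.imwrite("pics/w1.png",cv2.resize(im,(800,600),interpolation=cv2.INTER_CUBIC))
E
```

```text
[0.49194213 0.02883955 0.170326  ] 4.4 [-0.45470285 -0.83312366 -0.00108204]
[[-7.06919346e-01  7.07293991e-01  4.99226676e-04]
 [ 7.07294065e-01  7.06919447e-01 -3.84031662e-05]
 [-3.80075375e-04  3.25952124e-04 -9.99999875e-01]]
```

View pics/w1.png

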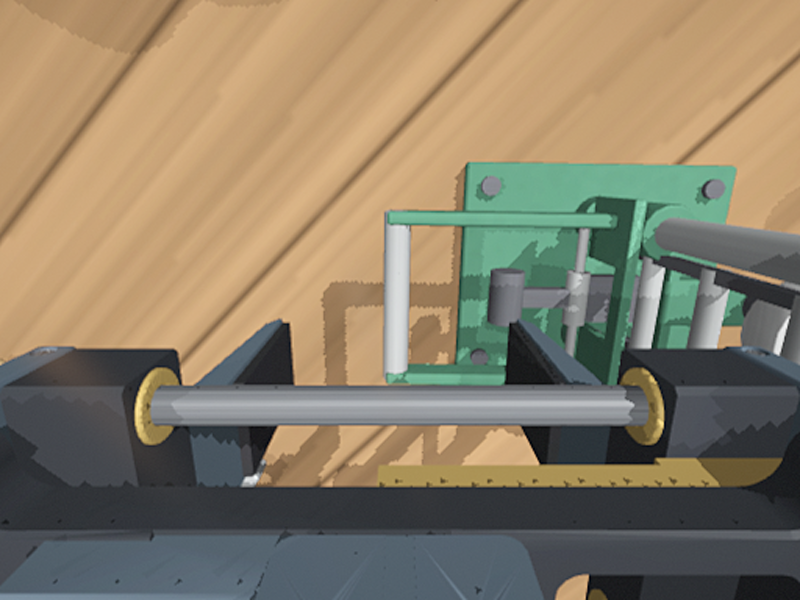

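The bar runs from (398,224) to (396,376) px between its green arms. Next I'll project those ends onto z = 0.085.

```bash
python3 - <<'E'
from h import *
w=ctrl.camera_params("wrist");T=np.eye(4);T[:3,:3]=ctrl.current_eef_rot();T[:3,3]=ctrl.current_tool_pos();T=T@w["T_tool_cam"]
P=[]
for u,v in((398,224),(396.5,376)):
    u,v=(u+.5)*.64-.5,(v+.5)*.64-.5
    d=T[:3,:3]@np.array([(u-w["cx"])/w["fx"],-(v-w["cy"])/w["fy"],-1]);P.append(T[:3,3]+d*(.085-T[2,3])/d[2])
P=np.array(P);print(P,P.mean(0),np.linalg.norm(P[0]-P[1]),np.degrees(np.arctan2(*(P[0]-P[1])[[1,0]])))
for p in P: print((p-ctrl.current_tool_pos())@R)
E
```

```text
[[ 0.4575098   0.06226273  0.085     ]
 [ 0.52598574 -0.00774263  0.085     ]] [0.49174777 0.02726005 0.085     ] 0.09792704231074344 134.3672355867917
[ 0.04798865 -0.00075749  0.0852672 ]
[-0.04993242 -0.00183896  0.0852672 ]
```

```bash
python3 - <<'E'
from h import *
import cv2
G=np.array([.4917,.0273,.066])
ctrl.command_gripper(.42)
ctrl.move_l(G+[0,0,.07],ori=R)
print("free",ctrl.current_contact_force())
print(ctrl.move_l(G,vel=.06,contact_N=8))
ctrl.sleep(.3);f0=ctrl.current_contact_force();print(f0,ctrl.current_tool_pos())
ctrl.command_gripper(0)
print("grip",ctrl.current_grip_width()*91,ctrl.current_grasp_force(),ctrl.current_contact_force())
for h in(.01,.03,.06,.09,.115,.131):
    ctrl.move_l(G+[0,0,h],vel=.05);print(h,ctrl.current_tool_pos()[2],ctrl.current_contact_force())
ctrl.sleep(1)
print(ctrl.current_t(),ctrl.current_tool_pos(),ctrl.current_contact_force(),ctrl.current_grip_width()*91)
b=ctrl.read_camera("side")[70:205,205:335]
cv2.imwrite("pics/c3.png",cv2.resize(b,None,fx=4,fy=4,interpolation=cv2.INTER_CUBIC))
E
```

```text
free [0.3682731  0.30626173 0.61706736]
False
[ 0.25986635 -0.59931146  0.51387878] [0.49177844 0.02729255 0.06614107]
grip 14.94512574062603 29.949758648872375 [-3.23645261 -6.14488982  2.27316537]
0.01 0.07574826549200765 [ 0.78332439 -5.03532998 -9.10679076]
0.03 0.09570325434162823 [ 0.93369553 -6.17905109 -8.36126582]
0.06 0.12567621417960945 [ 0.55365113 -4.81620907 -9.58374782]
0.09 0.15569894732380565 [ 0.25235464 -5.96605452 -7.33938113]
0.115 0.18076223349654758 [ 0.14586249 -5.6217912  -9.22094372]
0.131 0.19679459717712788 [ 5.66953164e-03 -4.60032525e+00 -7.82454586e+00]
12.3583 [0.49116924 0.02690531 0.19660542] [ 0.4666998  -5.37346226 -9.19282486] 15.292037729745745
```

View pics/c3.png

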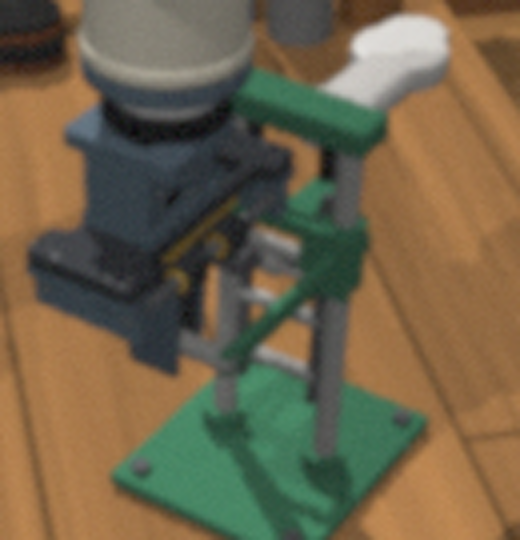

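The carriage is up at about 0.131, the grip is sound (15.3 mm on the 16 mm bar), and the tool carries about 9 N. Now I'll lower slowly onto the rung, then press in small steps.

```bash
python3 - <<'E'
from h import *
def fz(n=8):
    v=[]
    for _ in range(n): v.append(ctrl.current_contact_force()[2]);ctrl.sleep(.02)
    return np.mean(v)
p=np.array(ctrl.current_tool_pos()); b=fz(); print("base",b)
p[2]=.172; print(ctrl.move_l(p,vel=.03,contact_N=5),fz())
p[2]=.143; hit=ctrl.move_l(p,vel=.012,contact_N=4); f=fz()
zc=ctrl.current_tool_pos()[2];print(hit,"carriage",zc-.066,f,ctrl.current_t())
zt=zc
while hit and f<9 and zc-zt<.004:
    zt-=.00025;p[2]=zt;ctrl.move_l(p,vel=.005);f=fz(5);print(round(zt,5),ctrl.current_tool_pos()[2],f)
ctrl.sleep(.4);print(fz(),ctrl.current_tool_pos(),ctrl.current_t())
E
```

```text
base -8.10984774994027
False -8.801396227511056
True carriage 0.07778425216847354 0.4404930405362111 15.875
0.14353 0.1435594580037963 2.831133954014823
0.14328 0.1433101646843035 5.077400005132417
0.14303 0.1431338307623233 6.017909868483234
0.14278 0.14295716234115535 8.172600552834485
0.14253 0.1427581394236358 9.866618081491191
9.810829515810546 [0.49115401 0.02686674 0.14273902] 18.1667
```

It's seated at a carriage height of about 0.078, within the middle rung's range. The 9.8 N push was held, so I'll ease off, release and retreat.

```bash
python3 - <<'E'
from h import *
import cv2
p=np.array(ctrl.current_tool_pos());p[2]+=.001
ctrl.move_l(p,vel=.005);ctrl.sleep(.2);print(ctrl.current_contact_force(),ctrl.current_tool_pos()[2])
ctrl.command_gripper(.42);ctrl.sleep(.3);print(ctrl.current_contact_force(),ctrl.current_grip_width())
p=np.array(ctrl.current_tool_pos())
print(ctrl.move_l(p+[0,0,.05],vel=.04,contact_N=6))
print(ctrl.move_l(p+[-.07,-.07,.09],vel=.1,contact_N=8))
ctrl.sleep(.5);print(ctrl.current_t(),ctrl.current_contact_force())
b=ctrl.read_camera("side")[70:205,205:335]
cv2.imwrite("pics/c4.png",cv2.resize(b,None,fx=4,fy=4,interpolation=cv2.INTER_CUBIC))
E
```

```text
[ 1.64664807 -0.41527859  1.378327  ] 0.14366207874274006
[-0.12615238 -0.05590813 -0.23490649] 0.41536950984875254
False
False
22.7167 [ 0.83555582 -0.51052608  0.43523772]
```

View pics/c4.png

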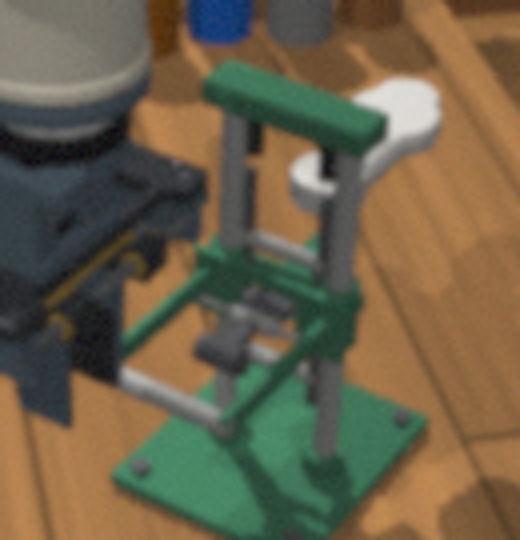

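The carriage hangs on the middle rung, with one rung visible below it and one above. The gripper is clear, at zero force.

```bash
python3 -c "
from bench import ctrl
print(ctrl.sign_off())"
```

```text
the job is handed in; nothing more can be done
None
```

The carriage hangs let go on the middle rung at about 0.078 m; I pressed it with about 10 N and it held, the gripper is clear, and the job is handed in (no verdict was returned).

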